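# Empty the hob's knob tray and hold it up level

## Task

Lift the carrying tray by its bridge handle with the hob's four control knobs still on it, and tip it over the open end so that all four knobs slide into the cardboard box. Then bring the empty tray level again beside the box (not above it) and finish while still holding it by its handle, steady and level, at least 12 cm above the worktop, ready for the next parts: do not put it down or let go. Leave the box and the other things on the worktop where they are.

Things in the scene. Friction and masses are not known exactly. Their poses are not given: they have to be found in the camera images.
- tray: loose aluminium tray, 0.2 to 0.4 kg, 170 mm long (x) by 132 wide (y), origin at the centre of its underside. Floor 4 thick; walls 30 high, 4 thick on both long sides and at the -x end; the +x end is open, no lip. A handle bridges its middle: two posts and a wooden bar across. Its smooth floor lets the knobs slide from a tilt of 15 to 24 degrees on; at 45 all leave it
- tray_handle (a point): centre of the tray's handle bar, 78 above the tray's underside, over the tray's middle; same axes as the tray. The bar is 132 long (along the tray's y), 16 thick (along x) and 18 high, and free on all sides between the posts; the space under it, down to the floor, is 65
- tray_lip (a point): middle of the upper floor edge at the tray's open end, 85 along the tray's x from the handle and 74 below it; same axes as the tray
- box: open cardboard box, loose, 0.8 kg, 200 (its x) by 160 (its y) by 80 high, walls and floor 5 thick; origin at the centre of its underside. It lies on the other side (left or right) of the worktop from the tray
- knob0_mid (a point): centre of a black hob knob, one of four, 30 g: round base 38 across and 13 high with a grip bar 34 x 11 x 13 on top, 26 high in all; standing on the tray's floor at the start
- knob1_mid (a point): centre of a black hob knob, one of four, 30 g: round base 38 across and 13 high with a grip bar 34 x 11 x 13 on top, 26 high in all; standing on the tray's floor at the start
- knob2_mid (a point): centre of a black hob knob, one of four, 30 g: round base 38 across and 13 high with a grip bar 34 x 11 x 13 on top, 26 high in all; standing on the tray's floor at the start
- knob3_mid (a point): centre of a black hob knob, one of four, 30 g: round base 38 across and 13 high with a grip bar 34 x 11 x 13 on top, 26 high in all; standing on the tray's floor at the start
- screwdriver: bystander, to be left alone: screwdriver lying on its side, 170 long (mm)
- burner_cap: bystander, to be left alone: burner cap: flat dark steel disc, 56 across, 12 high, without a grip bar (mm)
- jar: bystander, to be left alone: small glass jar with a steel cap, 60 across, 75 high (mm)
- tape: bystander, to be left alone: roll of tape lying flat, 96 across, 24 high (mm)
- wrench: bystander, to be left alone: flat wrench, 160 long (mm)
- mug: bystander, to be left alone: white mug, 80 across, 95 high (mm)
- bottle: bystander, to be left alone: white bottle, 68 across, 190 high (mm)
Not all that is in view belongs to the job. What is shaped like the part that bears knob0_mid but orange or white is not meant.

How it is judged:
On the way, in this order (a step that is already met when the one before it is completed fails the run):
1. the tray is held up by the fingers, its underside at least 30 mm above the worktop, tilted less than 14 degrees, with all four knobs on it (contact force between the fingers and tray above 1 N and height (world z) of tray above 0.03 m and angle between tray's own z axis and vertical below 0.25 rad and x of knob0_mid in the frame of tray_handle between -0.085 and 0.085 m and y of knob0_mid in the frame of tray_handle between -0.06 and 0.06 m and z of knob0_mid in the frame of tray_handle between -0.08 and 0 m and x of knob1_mid in the frame of tray_handle between -0.085 and 0.085 m and y of knob1_mid in the frame of tray_handle between -0.06 and 0.06 m and z of knob1_mid in the frame of tray_handle between -0.08 and 0 m and x of knob2_mid in the frame of tray_handle between -0.085 and 0.085 m and y of knob2_mid in the frame of tray_handle between -0.06 and 0.06 m and z of knob2_mid in the frame of tray_handle between -0.08 and 0 m and x of knob3_mid in the frame of tray_handle between -0.085 and 0.085 m and y of knob3_mid in the frame of tray_handle between -0.06 and 0.06 m and z of knob3_mid in the frame of tray_handle between -0.08 and 0 m), for 0.2 s.
2. the tray, held by the fingers, is tipped more than 14.5 degrees with its open end above the box (within 16 cm of its centre) (contact force between the fingers and tray above 1 N and angle between tray's own z axis and vertical above 0.253 rad and height (world z) of tray_handle above 0.05 m and horizontal distance between tray_lip and box below 0.16 m).
3. all four knobs are in the box (x of knob0_mid in the frame of box between -0.1 and 0.1 m and y of knob0_mid in the frame of box between -0.08 and 0.08 m and z of each of knob0_mid, knob1_mid, knob2_mid, knob3_mid in the frame of box below 0.075 m and x of knob1_mid in the frame of box between -0.1 and 0.1 m and y of knob1_mid in the frame of box between -0.08 and 0.08 m and x of knob2_mid in the frame of box between -0.1 and 0.1 m and y of knob2_mid in the frame of box between -0.08 and 0.08 m and x of knob3_mid in the frame of box between -0.1 and 0.1 m and y of knob3_mid in the frame of box between -0.08 and 0.08 m), for 0.2 s.
At the end, for the whole second after the job is handed in: Through the last second the fingers hold the tray: underside over 110 mm up, level within 8 degrees, slower than 30 mm/s and 0.15 rad/s, its middle over 170 mm from the box centre (from above), not touching the box. All four knobs lie inside the upright box, below its rim (all of step 3 and contact force between the fingers and tray above 1 N and height (world z) of tray above 0.11 m and angle between tray's own z axis and vertical below 0.14 rad and linear speed of tray below 0.03 m/s and angular speed of tray below 0.15 rad/s and horizontal distance between tray_handle and box above 0.17 m and contact force between tray and box below 0.01 N and angle between box's own z axis and vertical below 0.1 rad); the arm keeps its last pose, push and grip.
It fails at once if one of the bystanders is pushed more than 40 mm (distance of any of screwdriver, burner_cap, jar, tape, wrench, mug, bottle from where it was at the start of the episode above 0.04 m).
It fails at once if the box is pushed more than 60 mm (distance of box from where it was at the start of the episode above 0.06 m).
It also fails if it takes over 51 s, if anything falls off the work surface, if the arm or the gripper's body presses on something with over 40 N, if the wrist force passes 120 N, or if a joint passes its speed limit or range.

## Robot

A 7-joint arm with a two-finger parallel gripper is mounted at the origin on the work surface. World frame = base frame: x ahead of the robot, y to its left, z up, the work surface at z = 0. Lengths are in m, angles in rad, forces in N, time in s.
With the tool pointing down it reaches from about 0.4 to 0.925 m from the base axis. Payload 4.1 kg.
Tool frame: the origin (TCP) lies between the finger pads; the fingertips stand 19 mm ahead of it and the grasp point (between the pads) is the TCP; z points along the fingers, y is the direction in which the jaws open and shut (so a half turn about z gives the same grasp; the last joint's range is limited). The gripper opens to 85 mm and grips with 20 to 120 N. Pads are 22 mm wide; open, the fingers measure 114 mm over their backs; the gripper's body (76 mm by 85 mm) begins 54 mm behind the grasp point. The pads swing forward as they close: fully open they stand 13 mm farther back than shut.
Start: joints at [1.018, 0.398, 0.045, 1.537, -0.019, 1.207, -0.051], TCP at [0.285, -0.584, 0.25] pointing down, gripper open.
Joint ranges: [-2.82, 2.82], [-0.49, 2.23], [-1.37, 1.46], [0, 2.46], [-1.36, 4.5], [0.23, 2], [-2.94, 2.94]. Speed limits (rad/s): [2.57, 2.57, 3.14, 3.14, 3.14, 3.14, 3.14].

## Interface

Orientations are given as a rotation vector (axis times angle).
In Python, from station import sensors, read_camera, env, spotter gives the robot as it stands.
- The arm moves only by the tool arm_command, never from a script. Its argument "motion" is a list of rows, each an object of numbers: "tx", "ty", "tz": the shift along the tool's x, y, z in cm; "ax", "ay", "az": the turn, a rotation vector about the tool's x, y, z in rad. In form: [{"tx": .., "ty": .., "tz": .., "ax": .., "ay": .., "az": ..}, ...]. A call has 1 to 8 rows; each row is the pose to reach, as a shift and turn from the pose commanded when the call began, along the tool's axes at that moment; what a row does not reach only later rows make up. A row lasts 1/8 s, in which the tool goes at most 62.5 mm and 10.7 degrees, less where a joint would pass 70% of its speed; a pose out of reach is approached as far as the arm can. A call with a gripper value outside its range is refused whole. "gripper" is the opening in per cent of the stroke, from 0 (shut) to 100 (fully open), set as the call begins (left out, the last holds). The fingers move at their own pace and stop on an object; "grip_force" is the grip in N (left out, the last holds). Time passes only in rows, so rows that repeat a pose let the fingers close. It gives the time, the measured TCP pose, the force and the opening at its end, in the units of the state.
- sensors.state(): the state, without advancing time (a new reading comes with each control period).
- read_camera(name): name is "scene" or "top" or "wrist"; returns a dict with "image" (480x640x3 uint8, red, green, blue), "mtx" (3x3 intrinsics, pixels), "position" and "orientation" of the camera in the world. Camera axes: x right, y up, looking along -z (the intrinsics and any distortion apply to the point x, -y, -z); pixel columns grow to the right and rows downward; lengths in m; the calibration is good to about 2 mm. A picture is of the moment at which its call begins. There is no depth.
- env.sign_off(): hands the job in, once; it reports no verdict.
Trained networks look in the newest picture that a camera, given by its name, has taken for a name from the list of things; names that differ only in an ending like _2 or _b are one class to them, and where a whole thing is asked for, a point or a joint stands for the part that bears it (a point fixed in the world has none). Each returns a list of dicts, best first, with "confidence" (0 to 1); they miss things now and then, are a little off and sometimes report something else, mostly with a low value. They report only what shows in the picture. A call takes as long as a camera call. They do not tell look-alikes from the thing itself.
- spotter.boxes_of(camera, thing): "extent" ([left, top, right, bottom] in pixels, round what is visible of it).
The state is a dict: "time_s": time; "qpos": joint angles; "joint_velocities": joint speeds; "tau": joint torques, N m; "tcp_pos": TCP position; "tcp_rot": TCP orientation; "wrist_force": force on the tool from outside, world axes, zero at the start; "moment": the same for the moment, N m; "opening": opening from 0.0 (shut) to 1.0 (fully open).
Only numpy, scipy, OpenCV 4.12 (cv2) and the standard library are available. Lean on these libraries where they do the work, as an engineer would, in place of code of your own. Each camera call takes 0.05 s, during which the arm holds its last target.

## Working session

There is one attempt and no reset: what is moved stays moved. The work goes in short steps, Python scripts to look and compute and a tool call to move; the robot and the scene stay as the last step left them, time stands still between calls to the robot, and variables do not carry over. Pictures are saved under pics/ and viewed, and the job is handed in when it is done.

Besides the shell and the picture viewer there is one more tool, called after "Emit:" by a JSON object that holds its "op" and its "data". arm_command: Moves the arm, as the interface text tells. Its arguments: {"type":"object","properties":{"motion":{"type":"array","items":{"type":"object","properties":{"tx":{"type":"number"},"ty":{"type":"number"},"tz":{"type":"number"},"ax":{"type":"number"},"ay":{"type":"number"},"az":{"type":"number"}}}},"gripper":{"type":"number"},"grip_force":{"type":"number"}},"required":["motion"]}

```bash
mkdir -p pics; python3 - <<'E'
from station import sensors, read_camera, env, spotter
import cv2
s=sensors.state()
print({k:s[k] for k in ('time_s','tcp_pos','tcp_rot','opening')})
for c in ('scene','top'):
    d=read_camera(c); cv2.imwrite(f'pics/{c}0.png',d['image'][:,:,::-1])
    print(c,d['mtx'],d['position'],d['orientation'])
    for t in ('tray','box','knob0_mid','tray_handle','jar','mug','bottle','tape','screwdriver','burner_cap','wrench'):
        print(t,[(round(x['confidence'],2),[round(float(v)) for v in x['extent']]) for x in spotter.boxes_of(c,t)][:6])
E
```

```text
{'time_s': 0.0, 'tcp_pos': array([ 0.28473573, -0.58364105,  0.24924213]), 'tcp_rot': array([-3.05913803e+00, -7.06495153e-01,  8.56855889e-04]), 'opening': 1.0014807784388833}
scene [[452.7595135    0.         324.88121406]
 [  0.         452.7595135  229.36157043]
 [  0.           0.           1.        ]] [ 1.25098834 -0.50918782  1.08527051] [0.62511793 0.32108021 0.85948591]
tray [(0.73, [369, 170, 431, 222])]
box [(0.7, [202, 242, 294, 338]), (0.4, [335, 256, 352, 277])]
knob0_mid [(0.52, [387, 203, 397, 213]), (0.51, [350, 209, 359, 219]), (0.24, [433, 115, 458, 165])]
tray_handle [(0.75, [369, 167, 432, 223])]
jar [(0.92, [281, 181, 298, 214])]
mug [(0.78, [124, 303, 168, 348])]
bottle [(0.84, [433, 114, 458, 166])]
tape [(0.76, [388, 246, 424, 276])]
screwdriver [(0.53, [295, 206, 333, 241])]
burner_cap [(0.79, [333, 257, 354, 276]), (0.33, [376, 194, 391, 200])]
wrench [(0.82, [310, 292, 342, 336]), (0.48, [123, 306, 169, 349])]
top [[551.35685127   0.         320.64877876]
 [  0.         551.35685127 237.86333862]
 [  0.           0.           1.        ]] [0.44295835 0.02579272 1.38623132] [ 0.07928005 -0.08902165 -1.5787101 ]
tray [(0.95, [175, 194, 257, 263])]
box [(0.55, [407, 187, 482, 272])]
knob0_mid [(0.67, [271, 243, 288, 259]), (0.64, [215, 164, 229, 178]), (0.62, [246, 278, 259, 292]), (0.61, [223, 215, 243, 234]), (0.5, [276, 207, 291, 217])]
tray_handle [(0.68, [178, 193, 258, 265])]
jar [(0.79, [317, 300, 344, 327])]
mug [(0.84, [530, 224, 578, 270])]
bottle [(0.78, [76, 229, 128, 264]), (0.34, [179, 194, 257, 263])]
tape [(0.88, [258, 138, 298, 176])]
screwdriver [(0.71, [407, 186, 483, 270]), (0.6, [322, 225, 331, 295])]
burner_cap [(0.6, [326, 187, 346, 205])]
wrench [(0.85, [376, 129, 400, 191])]
```

```bash
python3 - <<'E'
import cv2
im=cv2.imread('pics/top0.png'); 
c=im[170:290,150:310]; cv2.imwrite('pics/top0c.png',cv2.resize(c,None,fx=5,fy=5,interpolation=cv2.INTER_CUBIC))
c=im[165:295,380:510]; cv2.imwrite('pics/top0b.png',cv2.resize(c,None,fx=4,fy=4,interpolation=cv2.INTER_CUBIC))
E
```

```text
(no output)
```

View pics/top0.png

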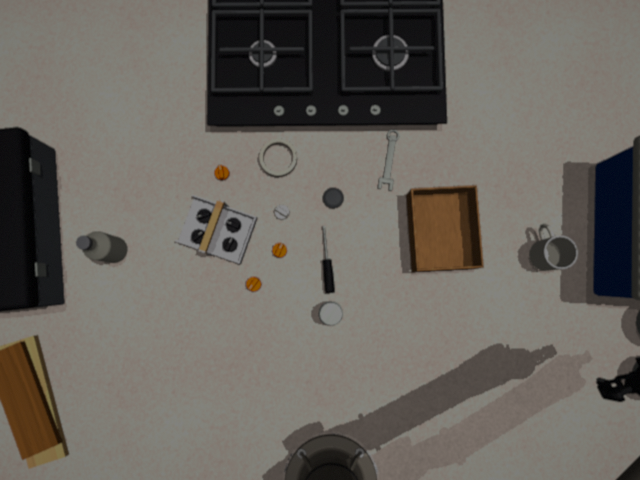

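View pics/scene0.png

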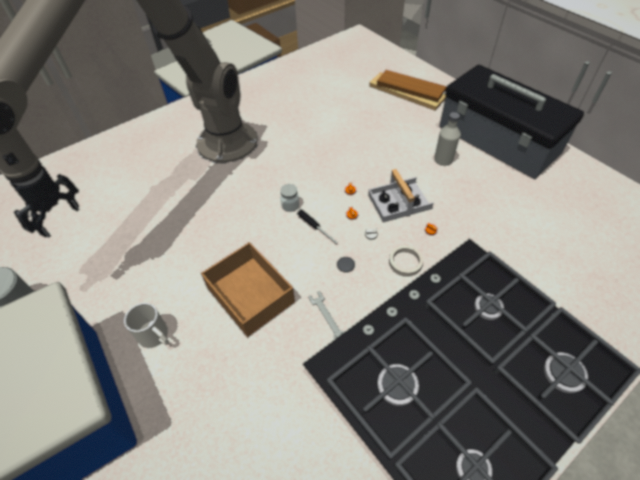

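```bash
sleep 0
```

```text
(no output)
```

View pics/top0c.png

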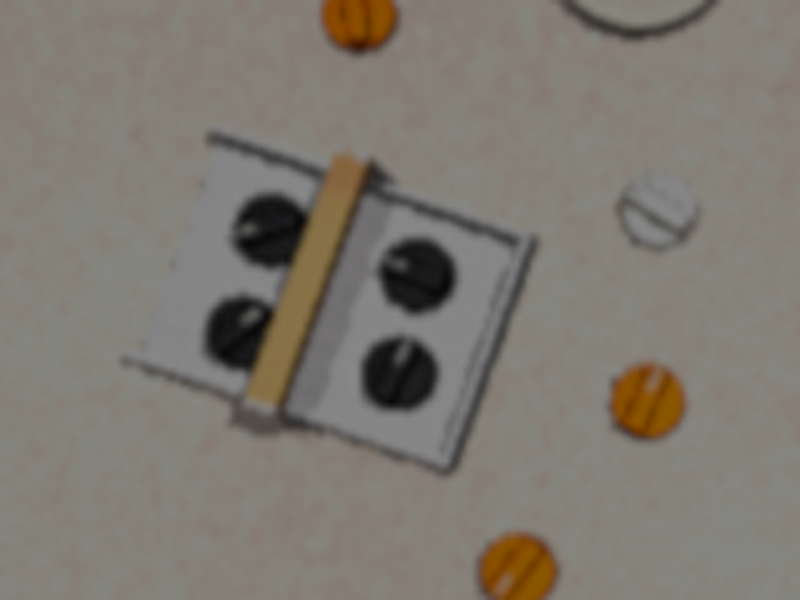

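View pics/top0b.png

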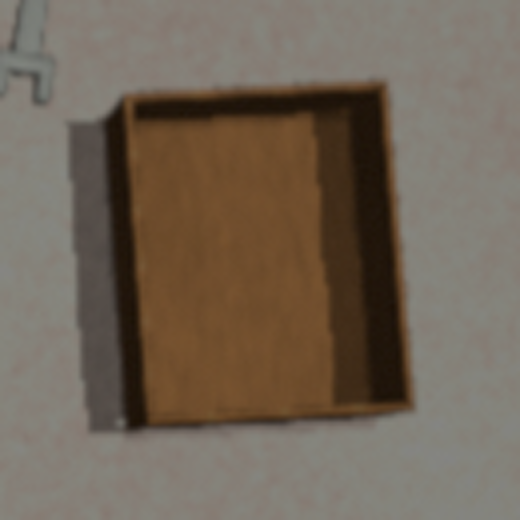

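The choice is the grey tray at top-view px (216,228). It carries four black knobs at about (204,216), (198,236), (233,225) and (230,244), and its open end points image-left, away from the box. Lookalikes are the orange knobs (222,172), (279,250), (254,284) and the white one (281,212); all are loose on the worktop and not wanted. The burner cap is at (333,197). The box is at (446,229), with the mug at (554,252).

```bash
cat > h.py <<'E'
import numpy as np, cv2
from scipy.spatial.transform import Rotation as R
def ray(d,u,v):
    K=np.array(d['mtx']); p=np.linalg.inv(K)@[u,v,1.]
    return np.array(d['position']), R.from_rotvec(d['orientation']).as_matrix()@np.array([p[0],-p[1],-p[2]])
def at(d,u,v,z):
    o,r=ray(d,u,v); return o+r*(z-o[2])/r[2]
def proj(d,P):
    P=np.atleast_2d(P); q=(P-np.array(d['position']))@R.from_rotvec(d['orientation']).as_matrix()
    K=np.array(d['mtx']); return np.c_[K[0,0]*q[:,0]/-q[:,2]+K[0,2], K[1,1]*-q[:,1]/-q[:,2]+K[1,2]]
E
python3 - <<'E'
from h import *
from station import *
d=read_camera('top')
f=lambda x,y:(x/5+150-.4,y/5+170-.4)
bar=[at(d,*f(x,y),.087) for x,y in ((333,157),(365,160),(285,405),(249,401))]
print('bar',np.round(bar,4)); print('c',np.mean(bar,0))
e=np.mean(bar[:2],0)-np.mean(bar[2:],0); print('len',np.linalg.norm(e),'ang',np.degrees(np.arctan2(e[1],e[0])))
W=[at(d,*f(x,y),.03) for x,y in ((210,135),(125,360),(537,240),(450,470))]
print(np.round(W,4),'c',np.mean(W,0)); 
o=(W[0]+W[1]-W[2]-W[3])/2; print('L',np.linalg.norm(o),'open dir',np.degrees(np.arctan2(o[1],o[0])))
g=lambda x,y:(x/4+380-.4,y/4+165-.4)
B=[at(d,*g(x,y),.08) for x,y in ((124,97),(386,84),(412,408),(137,425))]
print(np.round(B,4),'c',np.mean(B,0)); print([np.linalg.norm(B[i]-B[i-1]) for i in range(4)]); e=B[0]+B[1]-B[2]-B[3];print(np.degrees(np.arctan2(e[1],e[0])))
for n,u,v,z in (('mug',560,250,.09),('bottle',92,245,.15),('jar',331,313,.07),('tape',278,157,.02),('wrench1',385,185,0.005),('tb',50,220,.15),('hob',327,127,0.01)): print(n,at(d,u,v,z).round(3))
E
```

```text
bar [[0.6732 0.2652 0.087 ]
 [0.6716 0.25   0.087 ]
 [0.5547 0.2867 0.087 ]
 [0.5568 0.3037 0.087 ]]
c [0.61408445 0.2763794  0.087     ]
len 0.12254026818803826 ang -17.843526394065474
[[0.6949 0.3371 0.03  ]
 [0.5827 0.3773 0.03  ]
 [0.6407 0.1741 0.03  ]
 [0.5268 0.2166 0.03  ]] c [0.61126679 0.27627554 0.03      ]
L 0.17089135037436304 open dir 71.19552569945091
[[ 0.6999 -0.2008  0.08  ]
 [ 0.7065 -0.3591  0.08  ]
 [ 0.5111 -0.3667  0.08  ]
 [ 0.5026 -0.2031  0.08  ]] c [ 0.60502525 -0.28240893  0.08      ]
[np.float64(0.19737242358990173), np.float64(0.1584348362617389), np.float64(0.19557113877824345), np.float64(0.1638313509939848)]
1.451061350639763
mug [ 0.548 -0.549  0.09 ]
bottle [0.564 0.531 0.15 ]
jar [ 0.405 -0.006  0.07 ]
tape [0.797 0.123 0.02 ]
wrench1 [ 0.725 -0.149  0.005]
tb [0.622 0.628 0.15 ]
hob [ 0.877 -0.003  0.01 ]
```

Emit:
{"op": "arm_command", "data": {"motion": [{"tx": 34, "ty": -31, "az": 0.4}, {"tx": 34, "ty": -31, "az": 0.4}, {"tx": 34, "ty": -31, "az": 0.4}, {"tx": 34, "ty": -31, "az": 0.4}, {"tx": 34, "ty": -31, "az": 0.4}, {"tx": 34, "ty": -31, "az": 0.4}, {"tx": 34, "ty": -31, "az": 0.4}, {"tx": 34, "ty": -31, "az": 0.4}], "gripper": 100, "grip_force": 80}}

```text
invalid input at $.motion[0]: expected keys tx, ty, tz, ax, ay, az
```

```bash
cat > lg.py <<'E'
from station import sensors
import json
from h import *
def rel(x,y,z,yaw_y,tilt=0,s=None):
    """target TCP pos and tool-y yaw deg (tool down, tilted about tool x) -> row values"""
    s=s or sensors.state()
    R0=R.from_rotvec(s['tcp_rot']).as_matrix(); p=np.array(s['tcp_pos'])
    t=np.radians(yaw_y); yy=np.array([np.cos(t),np.sin(t),0]); zz=np.array([0,0,-1.]); Rt=np.c_[np.cross(yy,zz),yy,zz]@R.from_rotvec([tilt,0,0]).as_matrix()
    d=R0.T@(np.array([x,y,z])-p)*100; a=R.from_matrix(R0.T@Rt).as_rotvec()
    return d.round(2),a.round(3)
def log():
    s=sensors.state()
    open('log.jsonl','a').write(json.dumps({k:np.array(s[k]).tolist() for k in ('time_s','qpos','tcp_pos','tcp_rot')})+'\n')
    M=R.from_rotvec(s['tcp_rot']).as_matrix()
    print('t',round(float(s['time_s']),2),'q',np.round(s['qpos'],3),'p',np.round(s['tcp_pos'],4),'yaw_y',np.degrees(np.arctan2(M[1,1],M[0,1])).round(2),'z',M[:,2].round(3),'F',np.round(s['wrist_force'],1),'op',round(float(s['opening']),3))
    return s
E
cat > log.jsonl <<'E'
{"time_s":0,"qpos":[1.018, 0.398, 0.045, 1.537, -0.019, 1.207, -0.051],"tcp_pos":[0.28473573,-0.58364105,0.24924213],"tcp_rot":[-3.05913803e+00,-7.06495153e-01,8.56855889e-04]}
E
python3 - <<'E'
from lg import *
log(); print(rel(.613,.276,.2,-108))
E
```

```text
t 1.25 q [ 1.018  0.398  0.045  1.537 -0.019  1.207 -0.051] p [ 0.285  -0.5842  0.2504] yaw_y -63.99 z [ 0. -0. -1.] F [ 0.2  0.5 -0.7] op 1.004
(array([ 67.2 , -62.93,   5.02]), array([ 0.   , -0.   ,  0.768]))
```

Emit:
{"op": "arm_command", "data": {"motion": [{"tx": 34, "ty": -31, "tz": 0, "ax": 0, "ay": 0, "az": 0.4}, {"tx": 34, "ty": -31, "tz": 0, "ax": 0, "ay": 0, "az": 0.4}, {"tx": 34, "ty": -31, "tz": 0, "ax": 0, "ay": 0, "az": 0.4}, {"tx": 34, "ty": -31, "tz": 0, "ax": 0, "ay": 0, "az": 0.4}, {"tx": 34, "ty": -31, "tz": 0, "ax": 0, "ay": 0, "az": 0.4}, {"tx": 34, "ty": -31, "tz": 0, "ax": 0, "ay": 0, "az": 0.4}, {"tx": 34, "ty": -31, "tz": 0, "ax": 0, "ay": 0, "az": 0.4}, {"tx": 34, "ty": -31, "tz": 0, "ax": 0, "ay": 0, "az": 0.4}], "gripper": 100, "grip_force": 80}}

```text
time_s: 2.25
tcp_pos: [0.456, -0.1522, 0.2507]
tcp_rot: [-3.139, -0.095, -0.002]
wrist_force: [-0.1, -0.3, -0.1]
opening: 1.0
```

```bash
python3 - <<'E'
from lg import *
log(); print(rel(.613,.276,.2,-108))
E
```

```text
t 2.25 q [ 0.405  0.098 -0.184  1.923  0.019  1.121 -1.296] p [ 0.456  -0.1522  0.2507] yaw_y -86.55 z [ 0.001  0.001 -1.   ] F [-0.1 -0.3 -0.1] op 1.0
(array([ 18.24, -41.79,   5.13]), array([-0.001, -0.001,  0.374]))
```

Emit:
{"op": "arm_command", "data": {"motion": [{"tx": 18.2, "ty": -41.8, "tz": 4, "ax": 0, "ay": 0, "az": 0.374}, {"tx": 18.2, "ty": -41.8, "tz": 4, "ax": 0, "ay": 0, "az": 0.374}, {"tx": 18.2, "ty": -41.8, "tz": 4, "ax": 0, "ay": 0, "az": 0.374}, {"tx": 18.2, "ty": -41.8, "tz": 4, "ax": 0, "ay": 0, "az": 0.374}, {"tx": 18.2, "ty": -41.8, "tz": 4, "ax": 0, "ay": 0, "az": 0.374}, {"tx": 18.2, "ty": -41.8, "tz": 4, "ax": 0, "ay": 0, "az": 0.374}, {"tx": 18.2, "ty": -41.8, "tz": 4, "ax": 0, "ay": 0, "az": 0.374}, {"tx": 18.2, "ty": -41.8, "tz": 4, "ax": 0, "ay": 0, "az": 0.374}]}}

```text
time_s: 3.25
tcp_pos: [0.6138, 0.2745, 0.2098]
tcp_rot: [-3.101, 0.496, 0.001]
wrist_force: [0.2, -0.1, 0.3]
opening: 0.999
```

```bash
python3 - <<'E'
from lg import *
from station import *
log(); print(rel(.613,.276,.078,-108))
d=read_camera('wrist'); print(np.round(d['position'],3))
im=d['image'][:,:,::-1].copy()
# predicted bar top outline and tray outline
t=np.radians(72); X=np.array([np.cos(t),np.sin(t),0]);Y=np.array([-X[1],X[0],0]); C=np.array([.613,.276,0])
for (a,b,z) in ((.008,.062,.087),(.085,.066,.03)):
    P=[C+sx*a*X+sy*b*Y+[0,0,z] for sx,sy in((1,1),(1,-1),(-1,-1),(-1,1))]
    cv2.polylines(im,[proj(d,P).round().astype(int)],True,(0,255,0),1)
cv2.imwrite('pics/w1.png',im)
E
```

```text
t 3.25 q [-0.211  0.489 -0.387  1.515  0.192  1.174 -2.519] p [0.6138 0.2745 0.2098] yaw_y -108.17 z [-0.     0.002 -1.   ] F [ 0.2 -0.1  0.3] op 0.999
(array([-0.11, -0.09, 13.18]), array([-0.001,  0.001, -0.003]))
[0.693 0.248 0.332]
```

View pics/w1.png

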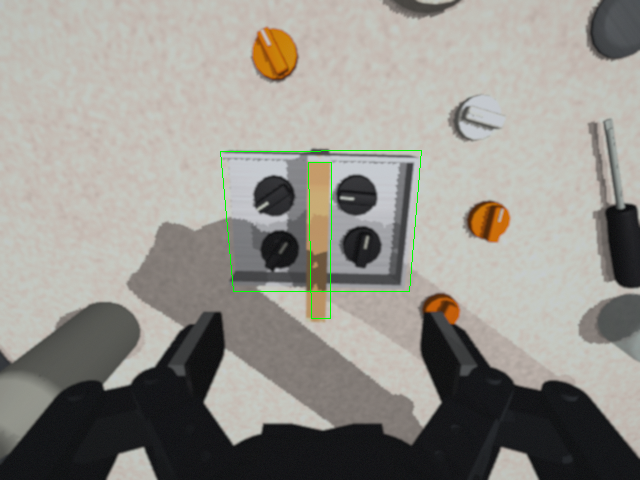

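Emit:
{"op": "arm_command", "data": {"motion": [{"tx": -0.1, "ty": -0.1, "tz": 5, "ax": 0, "ay": 0, "az": 0}, {"tx": -0.1, "ty": -0.1, "tz": 10, "ax": 0, "ay": 0, "az": 0}, {"tx": -0.1, "ty": -0.1, "tz": 13.2, "ax": 0, "ay": 0, "az": 0}, {"tx": -0.1, "ty": -0.1, "tz": 13.2, "ax": 0, "ay": 0, "az": 0}]}}

```text
time_s: 3.8
tcp_pos: [0.6112, 0.2703, 0.0752]
tcp_rot: [3.097, -0.5, -0.008]
wrist_force: [-0.2, -0.2, 0.1]
opening: 1.0
```

Emit:
{"op": "arm_command", "data": {"motion": [{"tx": 0, "ty": 0, "tz": 0, "ax": 0, "ay": 0, "az": 0}, {"tx": 0, "ty": 0, "tz": 0, "ax": 0, "ay": 0, "az": 0}, {"tx": 0, "ty": 0, "tz": 0, "ax": 0, "ay": 0, "az": 0}, {"tx": 0, "ty": 0, "tz": 0, "ax": 0, "ay": 0, "az": 0}, {"tx": 0, "ty": 0, "tz": 0, "ax": 0, "ay": 0, "az": 0}, {"tx": 0, "ty": 0, "tz": 0, "ax": 0, "ay": 0, "az": 0}], "gripper": 0, "grip_force": 80}}

```text
time_s: 4.55
tcp_pos: [0.6143, 0.2734, 0.08]
tcp_rot: [-3.099, 0.499, -0.004]
wrist_force: [-0.3, 2.1, 7.3]
opening: 0.172
```

```bash
python3 - <<'E'
from lg import *
log()
E
```

```text
t 4.55 q [-0.229  0.614 -0.358  1.627  0.252  0.943 -2.566] p [0.6143 0.2734 0.08  ] yaw_y -108.31 z [ 0.003  0.002 -1.   ] F [-0.3  2.1  7.3] op 0.172
```

Emit:
{"op": "arm_command", "data": {"motion": [{"tx": 0, "ty": 0, "tz": -0.5, "ax": 0, "ay": 0, "az": 0}, {"tx": 0, "ty": 0, "tz": -2, "ax": 0, "ay": 0, "az": 0}, {"tx": 0, "ty": 0, "tz": -4, "ax": 0, "ay": 0, "az": 0}, {"tx": 0, "ty": 0, "tz": -6.5, "ax": 0, "ay": 0, "az": 0}, {"tx": 0, "ty": 0, "tz": -9.5, "ax": 0, "ay": 0, "az": 0}, {"tx": 0, "ty": 0, "tz": -12, "ax": 0, "ay": 0, "az": 0}, {"tx": 0, "ty": 0, "tz": -14, "ax": 0, "ay": 0, "az": 0}, {"tx": 0, "ty": 0, "tz": -14.5, "ax": 0, "ay": 0, "az": 0}]}}

```text
time_s: 5.55
tcp_pos: [0.614, 0.2723, 0.2255]
tcp_rot: [-3.1, 0.501, -0.004]
wrist_force: [0.1, -0.7, -6.0]
opening: 0.171
```

```bash
python3 - <<'E'
from lg import *
from station import *
log()
d=read_camera('wrist');cv2.imwrite('pics/w2.png',d['image'][:,:,::-1])
E
cat > fit.py <<'E'
from lg import *
from scipy.optimize import least_squares
L=[json.loads(l) for l in open('log.jsonl')]
def fk(q,p):
    d1,a,b,c,e1,e2,yaw,o7=p
    Ry=lambda t:R.from_euler('y',t).as_matrix(); Rz=lambda t:R.from_euler('z',t).as_matrix()
    s=SG
    M=Rz(yaw+s[0]*q[0]); P=np.array([0,0,d1]); M=M@Ry(q[1])@Rz(s[1]*q[2]); P=P+M@[e1,0,a]
    M=M@Ry(q[3]); P=P+M@[-e1,0,0]; M=M@Rz(s[2]*q[4]); P=P+M@[0,0,b]; M=M@Ry(q[5]); P=P+M@[e2,0,0]; M=M@Rz(s[3]*q[6]+o7)
    return P+M@[0,0,c],M
import itertools
def res(p):
    r=[]
    for l in L:
        P,M=fk(l['qpos'],p); r+=list((P-l['tcp_pos'])*3); r+=list((R.from_rotvec(l['tcp_rot']).as_matrix().T@M-np.eye(3)).ravel())
    return np.array(r)
if __name__=='__main__':
  out=[]
  for SG in itertools.product((1,-1),repeat=4):
    for y0 in (-2.1,-.1,3,1.5):
      for o in (0,1.57,3.14,-1.57):
        f=least_squares(res,[.35,.4,.4,.2,0,0,y0,o],max_nfev=60); out.append((f.cost,SG,f.x))
  out.sort(key=lambda t:t[0])
  for o in out[:4]: print(o[0],o[1],o[2].round(4))
  json.dump({'SG':out[0][1],'p':out[0][2].tolist()},open('kin.json','w'))
E
python3 fit.py
```

```text
t 5.55 q [-0.207  0.474 -0.389  1.502  0.188  1.199 -2.516] p [0.614  0.2723 0.2255] yaw_y -108.35 z [ 0.003  0.001 -1.   ] F [ 0.1 -0.7 -6. ] op 0.171
0.000763788558678865 (-1, -1, -1, -1) [-0.2401  0.5202  0.4877 -0.1805  0.0021  0.01   -0.0658  1.505 ]
0.0007637885586789143 (-1, -1, -1, -1) [-0.2401  0.5202  0.4877 -0.1805  0.0021  0.01   -0.0658  1.505 ]
0.0007637885586789324 (-1, -1, -1, -1) [-0.2401  0.5202  0.4877 -0.1805  0.0021  0.01   -0.0658  1.505 ]
0.0007637885586789369 (-1, -1, -1, -1) [-0.2401  0.5202  0.4877 -0.1805  0.0021  0.01   -0.0658  1.505 ]
```

View pics/w2.png

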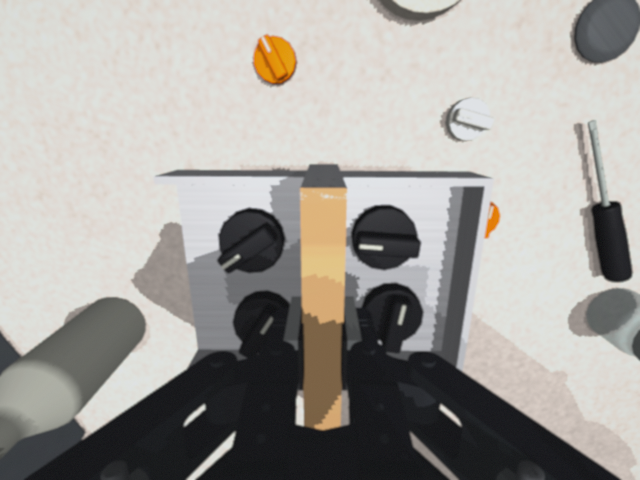

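```bash
cat > ik.py <<'E'
import fit; from fit import *
fit.SG=(-1,-1,-1,-1)
lo=np.array([-2.82,-.49,-1.37,0,-1.36,.23,-2.94])+.03; hi=np.array([2.82,2.23,1.46,2.46,4.5,2,2.94])-.03
def params(c):
    f=least_squares(lambda v:res([v[0],v[1],v[2],c,0,v[3],v[4],v[5]]),[.2,.5,.5,0,-.06,1.5]); v=f.x
    return [v[0],v[1],v[2],c,0,v[3],v[4],v[5]],f.cost
def ik(p,P,M,q0):
    def r(q):
        a,m=fk(q,p); return np.r_[(a-P)*10,(R.from_matrix(M.T@m).as_rotvec())*3,(q-q0)*.02]
    f=least_squares(r,np.clip(q0,lo,hi),bounds=(lo,hi)); a,m=fk(f.x,p)
    return f.x,np.linalg.norm(a-P)*1000,np.degrees(np.linalg.norm(R.from_matrix(M.T@m).as_rotvec()))
def pose(lip,h,t):
    """lip pos, pour heading deg, tilt deg -> tcp pos, M (tool y=-tray x)"""
    t=np.radians(t);h=np.radians(h); H=np.array([np.cos(h),np.sin(h),0]);z=np.array([0,0,1.])
    X=np.cos(t)*H-np.sin(t)*z; Z=np.sin(t)*H+np.cos(t)*z
    return lip-.085*X+.074*Z, np.c_[np.cross(X,Z),-X,-Z]
E
python3 - <<'E'
from ik import *
for c in (.2,.26,.32):
    p,co=params(c); print(c,co,np.round(p,3))
    for name,lip,h in (('in',(.665,-.282,.11),180),('rad',(.655,-.30,.11),155),('+y',(.605,-.33,.11),90),('diag',(.64,-.32,.11),135),('-y',(.605,-.235,.11),-90)):
        q=np.array(L[-1]['qpos']); 
        for t in (0,15,30,45):
            P,M=pose(np.array(lip),h,t)
            best=None
            for q6 in (None,.5,-1.0):
                q0=q.copy()
                if q6 is not None: q0[6]=q6
                r=ik(p,P,M,q0)
                if best is None or r[1]+r[2]<best[1]+best[2]-.5: best=r
            q=best[0]; print(name,t,q.round(2),round(best[1],1),round(best[2],1),'mm deg')
E
```

```text
0.2 0.0007750531423126325 [ 0.143  0.52   0.491  0.2    0.     0.011 -0.066  1.504]
in 0 [ 0.65  0.81 -0.7   1.16  0.5   1.33  0.  ] 0.0 0.0 mm deg
in 15 [ 0.79  0.69 -0.77  1.36  0.46  1.01  0.01] 0.0 0.0 mm deg
in 30 [ 0.95  0.6  -0.85  1.56  0.42  0.68  0.04] 0.0 0.0 mm deg
in 45 [ 1.14  0.56 -0.99  1.75  0.39  0.34  0.1 ] 0.0 0.0 mm deg
rad 0 [ 0.68  0.8  -0.6   1.14  0.43  1.32 -0.32] 0.0 0.0 mm deg
rad 15 [ 0.74  0.65 -0.62  1.37  0.46  0.99 -0.37] 0.0 0.0 mm deg
rad 30 [ 0.78  0.51 -0.6   1.58  0.51  0.65 -0.45] 0.0 0.0 mm deg
rad 45 [ 0.68  0.37 -0.42  1.78  0.63  0.27 -0.63] 0.0 0.0 mm deg
+y 0 [ 0.75  0.62 -0.34  1.37  0.21  1.19 -1.18] 0.0 0.0 mm deg
+y 15 [ 0.63  0.53 -0.27  1.47  0.42  1.07 -1.35] 0.0 0.0 mm deg
+y 30 [ 0.47  0.47 -0.18  1.57  0.68  1.01 -1.59] 0.0 0.0 mm deg
+y 45 [ 0.32  0.45 -0.1   1.66  0.98  1.02 -1.88] 0.0 0.0 mm deg
diag 0 [ 0.72  0.77 -0.53  1.17  0.38  1.3  -0.58] 0.0 0.0 mm deg
diag 15 [ 0.72  0.62 -0.51  1.38  0.46  1.   -0.67] 0.0 0.0 mm deg
diag 30 [ 0.67  0.48 -0.43  1.58  0.61  0.7  -0.84] 0.0 0.0 mm deg
diag 45 [ 0.5   0.37 -0.23  1.78  1
[... 2374 characters left out ...]
0.27  1.52  0.42  1.06 -1.4 ] 0.0 0.0 mm deg
+y 30 [ 0.41  0.45 -0.2   1.64  0.71  1.02 -1.71] 0.0 0.0 mm deg
+y 45 [ 0.21  0.45 -0.14  1.74  1.    1.07 -2.04] 0.0 0.0 mm deg
diag 0 [ 0.72  0.77 -0.53  1.17  0.38  1.3  -0.58] 0.0 0.0 mm deg
diag 15 [ 0.73  0.57 -0.51  1.47  0.45  0.96 -0.69] 0.0 0.0 mm deg
diag 30 [ 0.66  0.39 -0.42  1.74  0.64  0.64 -0.93] 0.0 0.0 mm deg
diag 45 [ 0.48  0.28 -0.28  1.99  1.26  0.43 -1.62] 0.0 0.0 mm deg
-y 0 [ 0.45  0.42 -0.36  1.67  0.17  1.08  1.61] 0.0 0.0 mm deg
-y 15 [ 0.64  0.48 -0.43  1.58 -0.06  1.2   1.84] 0.0 0.0 mm deg
-y 30 [ 0.79  0.59 -0.48  1.47 -0.22  1.36  1.99] 0.0 0.0 mm deg
-y 45 [ 0.89  0.74 -0.52  1.36 -0.33  1.52  2.07] 0.0 0.0 mm deg
```

Emit:
{"op": "arm_command", "data": {"motion": [{"tx": 0.15, "ty": 0.48, "tz": 0, "ax": 0, "ay": 0, "az": 0}, {"tx": 0.61, "ty": 1.91, "tz": 0, "ax": 0, "ay": 0, "az": 0}, {"tx": 1.36, "ty": 4.29, "tz": 0, "ax": 0, "ay": 0, "az": 0}, {"tx": 2.42, "ty": 7.62, "tz": 0, "ax": 0, "ay": 0, "az": 0}, {"tx": 3.64, "ty": 11.44, "tz": 0, "ax": 0, "ay": 0, "az": 0}, {"tx": 4.85, "ty": 15.25, "tz": 0, "ax": 0, "ay": 0, "az": 0}, {"tx": 6.06, "ty": 19.06, "tz": 0, "ax": 0, "ay": 0, "az": 0}, {"tx": 7.27, "ty": 22.87, "tz": 0, "ax": 0, "ay": 0, "az": 0}]}}

```text
time_s: 6.6
tcp_pos: [0.6094, 0.0289, 0.2225]
tcp_rot: [3.1, -0.503, -0.002]
wrist_force: [0.7, -0.6, -4.2]
opening: 0.172
```

Emit:
{"op": "arm_command", "data": {"motion": [{"tx": 1.21, "ty": 3.81, "tz": 0, "ax": 0, "ay": 0, "az": -0.02}, {"tx": 2.42, "ty": 7.62, "tz": 0, "ax": 0, "ay": 0, "az": -0.06}, {"tx": 3.64, "ty": 11.44, "tz": 0, "ax": 0, "ay": 0, "az": -0.11}, {"tx": 4.85, "ty": 15.25, "tz": 0, "ax": 0, "ay": 0, "az": -0.17}, {"tx": 6.06, "ty": 19.06, "tz": 0, "ax": 0, "ay": 0, "az": -0.23}, {"tx": 7.27, "ty": 22.87, "tz": 0, "ax": 0, "ay": 0, "az": -0.28}, {"tx": 8.48, "ty": 26.68, "tz": 0, "ax": 0, "ay": 0, "az": -0.33}, {"tx": 9.7, "ty": 30.5, "tz": 0, "ax": 0, "ay": 0, "az": -0.347}]}}

```text
time_s: 7.6
tcp_pos: [0.6047, -0.2905, 0.2223]
tcp_rot: [-3.141, -0.041, 0.003]
wrist_force: [-0.3, 0.3, -4.4]
opening: 0.174
```

Emit:
{"op": "arm_command", "data": {"motion": [{"tx": 0, "ty": 4, "tz": 0, "ax": 0, "ay": 0, "az": 0}, {"tx": 0, "ty": 7.5, "tz": 0, "ax": 0, "ay": 0, "az": 0}, {"tx": 0, "ty": 10, "tz": 0, "ax": 0, "ay": 0, "az": 0}, {"tx": 0, "ty": 11.5, "tz": 0, "ax": 0, "ay": 0, "az": 0}, {"tx": 0, "ty": 12.2, "tz": 0, "ax": 0, "ay": 0, "az": 0}, {"tx": 0, "ty": 12.4, "tz": 0, "ax": 0, "ay": 0, "az": 0}, {"tx": 0, "ty": 12.4, "tz": 0, "ax": 0, "ay": 0, "az": 0}]}}

```text
time_s: 8.48
tcp_pos: [0.6101, -0.4107, 0.2234]
tcp_rot: [-3.14, -0.045, -0.0]
wrist_force: [0.0, -0.4, -4.5]
opening: 0.168
```

```bash
python3 - <<'E'
from lg import *
from station import *
log()
for c in ('wrist','top'):
    d=read_camera(c);cv2.imwrite(f'pics/{c}3.png',d['image'][:,:,::-1])
E
```

```text
t 8.47 q [ 0.685  0.579 -0.239  1.322  0.136  1.256 -1.101] p [ 0.6101 -0.4107  0.2234] yaw_y -88.37 z [ 0.     0.001 -1.   ] F [ 0.  -0.4 -4.5] op 0.168
```

View pics/wrist3.png

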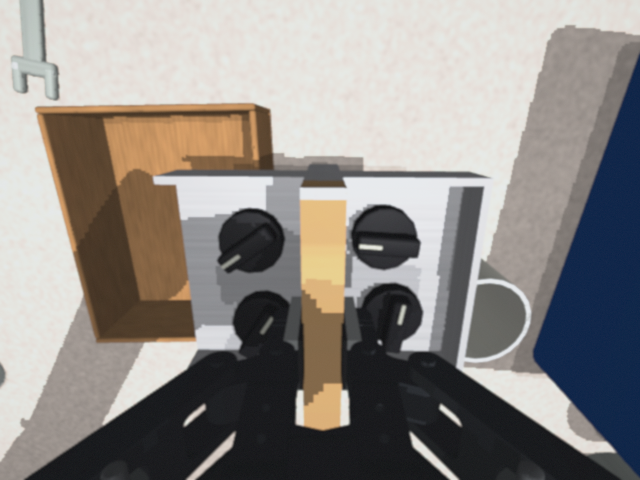

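View pics/top3.png

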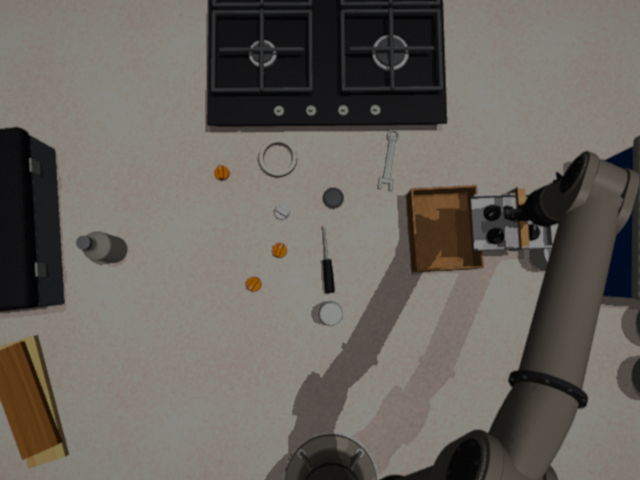

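```bash
cat > tilt.py <<'E'
from ik import *
def rows(lips,h,ts):
    s=sensors.state(); R0=R.from_rotvec(s['tcp_rot']).as_matrix(); p0=np.array(s['tcp_pos'])
    for l,t in zip(lips,ts):
        P,M=pose(np.array(l),h,t); print(t,(R0.T@(P-p0)*100).round(1),R.from_matrix(R0.T@M).as_rotvec().round(3))
E
python3 - <<'E'
from tilt import *
ts=[2,5,8,11,14,17,20,23]
rows([(.607,-.328,.149-.034*min(1,t/20)) for t in ts],91.6,ts)
E
```

```text
2 [-0.1 -0.   0.1] [-0.035 -0.     0.001]
5 [-0.1 -0.5  0.2] [-0.088 -0.     0.001]
8 [-0.1 -0.9  0.3] [-0.14  -0.     0.001]
11 [-0.1 -1.3  0.4] [-0.193 -0.     0.001]
14 [-0.1 -1.8  0.6] [-0.245 -0.     0.001]
17 [-0.1 -2.3  0.8] [-0.297 -0.     0.   ]
20 [-0.1 -2.8  1. ] [-0.35 -0.    0.  ]
23 [-0.1 -3.3  0.7] [-0.402 -0.     0.   ]
```

Emit:
{"op": "arm_command", "data": {"motion": [{"tx": 0, "ty": 0, "tz": 0.1, "ax": -0.035, "ay": 0, "az": 0}, {"tx": 0, "ty": -0.5, "tz": 0.2, "ax": -0.088, "ay": 0, "az": 0}, {"tx": -0.1, "ty": -0.9, "tz": 0.3, "ax": -0.14, "ay": 0, "az": 0}, {"tx": -0.1, "ty": -1.3, "tz": 0.4, "ax": -0.193, "ay": 0, "az": 0}, {"tx": -0.1, "ty": -1.8, "tz": 0.6, "ax": -0.245, "ay": 0, "az": 0}, {"tx": -0.1, "ty": -2.3, "tz": 0.8, "ax": -0.297, "ay": 0, "az": 0}, {"tx": -0.1, "ty": -2.8, "tz": 1.0, "ax": -0.35, "ay": 0, "az": 0}, {"tx": -0.1, "ty": -3.3, "tz": 0.7, "ax": -0.402, "ay": 0, "az": 0}]}}

```text
time_s: 9.57
tcp_pos: [0.6078, -0.3771, 0.2159]
tcp_rot: [2.739, 0.038, 0.008]
wrist_force: [0.1, 0.0, -4.7]
opening: 0.168
```

```bash
python3 - <<'E'
from tilt import *
from station import *
log()
for c in ('wrist',):
    d=read_camera(c);cv2.imwrite(f'pics/{c}4.png',d['image'][:,:,::-1])
ts=[25,28,31,34,37,40,43,46]
rows([(.607,-.328,.115) for t in ts],91.6,ts)
E
```

```text
t 9.57 q [ 0.415  0.455 -0.116  1.588  0.51   1.02  -1.482] p [ 0.6078 -0.3771  0.2159] yaw_y -88.4 z [ 0.011 -0.391 -0.92 ] F [ 0.1  0.  -4.7] op 0.168
25 [-0.1  0.  -0.2] [-0.035 -0.002  0.003]
28 [-0.  -0.4 -0.6] [-0.087 -0.002  0.003]
31 [-0.  -0.8 -1. ] [-0.139 -0.002  0.003]
34 [-0.  -1.3 -1.4] [-0.192 -0.002  0.003]
37 [-0.  -1.7 -1.8] [-0.244 -0.002  0.003]
40 [-0.  -2.2 -2.1] [-0.296 -0.002  0.003]
43 [-0.  -2.8 -2.4] [-0.349 -0.002  0.003]
46 [-0.  -3.3 -2.7] [-0.401 -0.002  0.003]
```

View pics/wrist4.png

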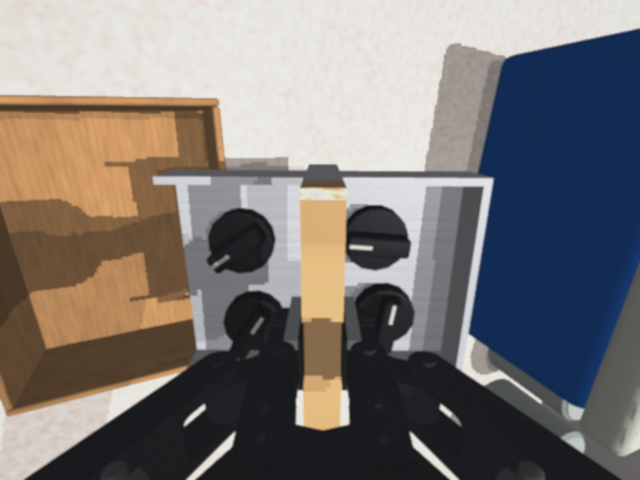

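Emit:
{"op": "arm_command", "data": {"motion": [{"tx": 0, "ty": 0, "tz": -0.2, "ax": -0.02, "ay": 0, "az": 0}, {"tx": 0, "ty": 0, "tz": -0.2, "ax": -0.035, "ay": 0, "az": 0}, {"tx": 0, "ty": 0, "tz": -0.2, "ax": -0.035, "ay": 0, "az": 0}, {"tx": 0, "ty": 0, "tz": -0.2, "ax": -0.035, "ay": 0, "az": 0}, {"tx": 0, "ty": 0, "tz": -0.2, "ax": -0.035, "ay": 0, "az": 0}, {"tx": 0, "ty": 0, "tz": -0.2, "ax": -0.035, "ay": 0, "az": 0}]}}

```text
time_s: 10.38
tcp_pos: [0.6078, -0.3786, 0.2183]
tcp_rot: [2.704, 0.036, 0.008]
wrist_force: [-0.1, -0.3, -3.1]
opening: 0.169
```

```bash
python3 - <<'E'
from tilt import *
from station import *
log()
for c in ('wrist',):
    d=read_camera(c);cv2.imwrite(f'pics/{c}5.png',d['image'][:,:,::-1])
ts=[27,30,33,36,39,42,45,47]
rows([(.607,-.328,.115) for t in ts],91.6,ts)
E
```

```text
t 10.38 q [ 0.394  0.45  -0.104  1.6    0.547  1.014 -1.516] p [ 0.6078 -0.3786  0.2183] yaw_y -88.49 z [ 0.011 -0.423 -0.906] F [-0.1 -0.3 -3.1] op 0.169
27 [ 0.1 -0.7 -0.5] [-0.034  0.    -0.001]
30 [ 0.1 -1.1 -0.9] [-0.086  0.    -0.001]
33 [ 0.1 -1.6 -1.3] [-0.139  0.    -0.001]
36 [ 0.1 -2.  -1.7] [-0.191  0.001 -0.001]
39 [ 0.1 -2.5 -2. ] [-0.244  0.001 -0.001]
42 [ 0.1 -3.  -2.3] [-0.296  0.001 -0.001]
45 [ 0.1 -3.5 -2.6] [-0.348  0.001 -0.001]
47 [ 0.1 -3.8 -2.8] [-0.383  0.001 -0.001]
```

View pics/wrist5.png

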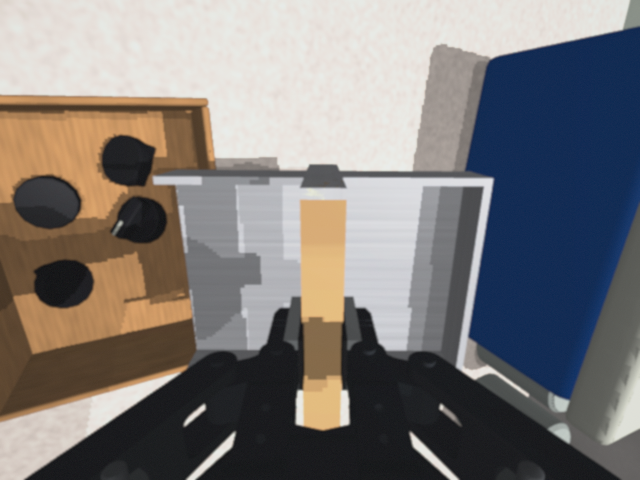

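All four knobs lie in the box (px 20–165, 135–305) and the tray is empty. Next I bring it level beside the box.

```bash
python3 - <<'E'
from tilt import *
ts=[23.5,20,16,12,8,4,1,0]
rows([(.607,-.328-.064*k/8,.115+.042*min(1,k/5)) for k in range(1,9)],91.6,ts)
E
```

```text
23.5 [ 0.   0.8 -0.4] [ 0.027  0.    -0.001]
20 [ 0.   2.3 -0.3] [ 0.088  0.    -0.001]
16 [ 0.   3.9 -0. ] [ 0.158  0.    -0.001]
12 [-0.   5.3  0.2] [ 0.228  0.    -0.001]
8 [-0.   6.8  0.5] [ 0.297  0.    -0.001]
4 [-0.1  7.8  1.6] [ 0.367  0.    -0.001]
1 [-0.1  8.7  2.5] [ 0.42   0.    -0.001]
0 [-0.1  9.5  3. ] [ 0.437  0.    -0.001]
```

Emit:
{"op": "arm_command", "data": {"motion": [{"tx": 0, "ty": 0.8, "tz": -0.4, "ax": 0.027, "ay": 0, "az": 0}, {"tx": 0, "ty": 2.3, "tz": -0.3, "ax": 0.088, "ay": 0, "az": 0}, {"tx": 0, "ty": 3.9, "tz": 0, "ax": 0.158, "ay": 0, "az": 0}, {"tx": 0, "ty": 5.3, "tz": 0.2, "ax": 0.228, "ay": 0, "az": 0}, {"tx": 0, "ty": 6.8, "tz": 0.5, "ax": 0.297, "ay": 0, "az": 0}, {"tx": 0, "ty": 7.8, "tz": 1.6, "ax": 0.367, "ay": 0, "az": 0}, {"tx": -0.1, "ty": 8.7, "tz": 2.5, "ax": 0.42, "ay": 0, "az": 0}, {"tx": -0.1, "ty": 9.5, "tz": 3.0, "ax": 0.437, "ay": 0, "az": 0}]}}

```text
time_s: 11.42
tcp_pos: [0.6081, -0.4794, 0.2303]
tcp_rot: [3.141, 0.039, -0.003]
wrist_force: [-0.8, -0.5, -3.6]
opening: 0.169
```

Emit:
{"op": "arm_command", "data": {"motion": [{"tx": 0, "ty": 0, "tz": 0, "ax": 0, "ay": 0, "az": 0}, {"tx": 0, "ty": 0, "tz": 0, "ax": 0, "ay": 0, "az": 0}, {"tx": 0, "ty": 0, "tz": 0, "ax": 0, "ay": 0, "az": 0}, {"tx": 0, "ty": 0, "tz": 0, "ax": 0, "ay": 0, "az": 0}]}}

```text
time_s: 11.92
tcp_pos: [0.6099, -0.4762, 0.2317]
tcp_rot: [3.141, 0.044, 0.001]
wrist_force: [0.7, -0.3, -3.2]
opening: 0.171
```

```bash
python3 - <<'E'
from tilt import *
from station import *
log()
for c in ('wrist','top','scene'):
    d=read_camera(c);cv2.imwrite(f'pics/{c}6.png',d['image'][:,:,::-1])
    if c=='top':
        print([(round(x['confidence'],2),np.round(x['extent'])) for x in spotter.boxes_of('top','knob0_mid')])
log()
E
```

```text
t 11.93 q [ 0.73   0.645 -0.213  1.192  0.132  1.316 -1.017] p [ 0.6099 -0.4762  0.2317] yaw_y -88.39 z [ 0. -0. -1.] F [ 0.7 -0.3 -3.2] op 0.171
[(0.73, array([247., 275., 260., 294.])), (0.66, array([440., 198., 459., 217.])), (0.56, array([215., 164., 229., 176.])), (0.54, array([270., 243., 288., 258.])), (0.52, array([274., 205., 287., 216.]))]
t 12.12 q [ 0.73   0.646 -0.212  1.192  0.132  1.316 -1.017] p [ 0.6095 -0.4769  0.2313] yaw_y -88.45 z [ 0. -0. -1.] F [-0.9 -0.  -3.5] op 0.168
```

View pics/wrist6.png

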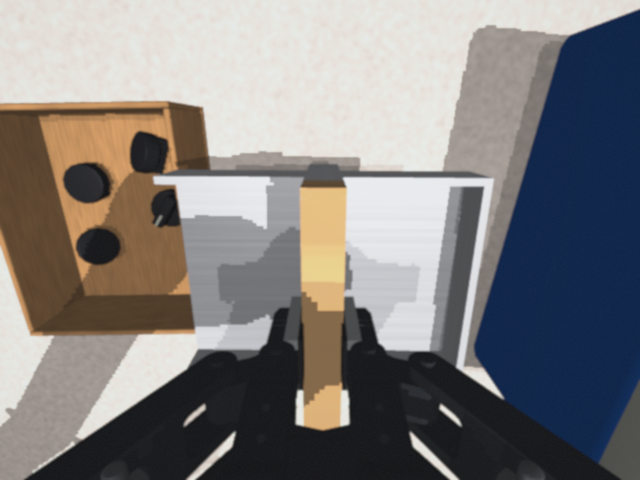

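View pics/top6.png

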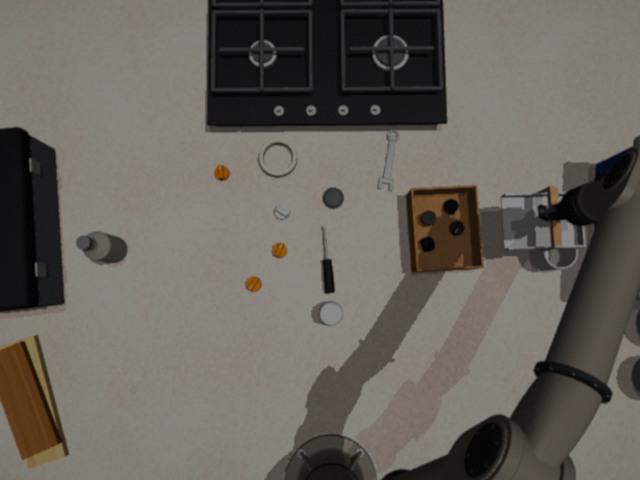

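View pics/scene6.png

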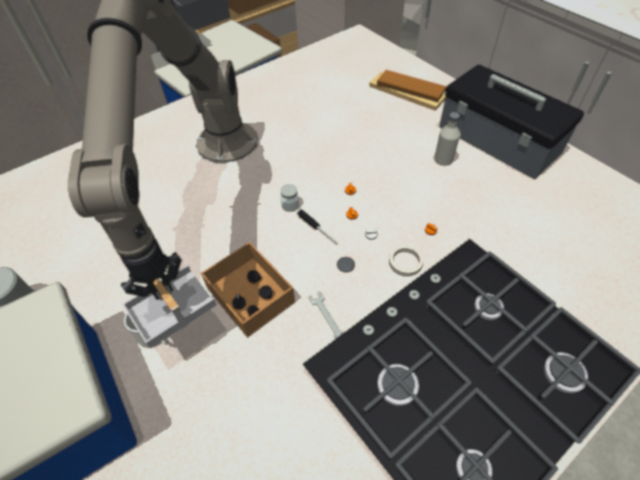

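The top view shows the four knobs in the box at about (428,218), (451,206), (457,228) and (428,244). The box is where it was, and the tray is empty and level at about (543,220).

```bash
python3 - <<'E'
from station import env
print(env.sign_off())
E
```

```text
the job is handed in; nothing more can be done
None
```

The job is handed in. I lifted the tray by its handle, carried it over the box, and tipped it to about 25 degrees until all four knobs had slid in. I then levelled it beside the box and finished at about 12 s while still holding it.

**Last checks**
- **Knobs:** the top, scene and wrist pictures show all four black knobs inside the upright box.
- **Box and other things:** by eye, the box and the other visible things have not moved. The mug is partly hidden under the tray.
- **Tray:** it is empty and held, with the gripper opening at 0.17. Its underside is about 15 cm above the worktop. It is level, judged from the tool pose, and its middle is about 19.5 cm from the box centre.

**Disagreement:** the last network call for knobs in the top picture found only one of the four in the box. Its other hits were the orange and white lookalikes. I counted the four by eye in the pictures instead.

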